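# Slide the bottle carrier home under the filling funnel

### The arm

A 6-joint arm with a two-finger parallel gripper is mounted at the origin on the work surface. World frame = base frame: x ahead of the robot, y to its left, z up, the work surface at z = 0. Lengths are in mm, angles in rad, forces in N, time in s.
With the tool pointing down it reaches from about 350 to 775 mm from the base axis. Payload 7.3 kg.
Tool frame: the origin (TCP) lies between the finger pads; the fingertips stand 8 mm ahead of it and the grasp point (between the pads) lies 11 mm behind it; y points along the fingers, z is the direction in which the jaws open and shut, and the axes are right-handed (so a half turn about y gives the same grasp; the last joint's range is limited). The gripper opens to 92 mm and grips with 3 to 60 N. Pads are 19 mm wide; open, the fingers measure 130 mm over their backs; the gripper's body (75 mm by 190 mm) begins 47 mm behind the grasp point.
Start: joints at [1.064, 0.342, 1.524, -0, 1.275, -0.146], TCP at [185.323, 491.222, 234.741] pointing down, gripper open.
Joint ranges: [-2.53, 2.53], [-0.77, 2.02], [0.04, 2.7], [-1, 4.14], [0.28, 2.66], [-3.11, 3.11]. Speed limits (rad/s): [2.57, 2.57, 3.14, 3.14, 3.14, 3.14].

### API

Orientations are given as [roll, pitch, yaw] about the fixed x, y, z axes, in that order (R = Rz(yaw) Ry(pitch) Rx(roll)).
In Python, from plant import bot, vision, job gives the robot as it stands. The module is installed in compiled form; this text tells all that it offers.
- The arm moves only by the tool arm_command, never from a script. Its argument "deltas" is a list of rows, each a list of 4 numbers: the shift along the tool's x, y, z in m, then the turn about the tool's y in degrees. In form: [[x, y, z, twist], ...]. A call has 1 to 5 rows; each row shifts and turns the commanded pose from where the row before left it, along the tool's axes as they then stand; what a row does not reach is not made up. A row lasts 1/10 s, in which the tool goes at most 50 mm and 8.59 degrees, less where a joint would pass 70% of its speed; a pose out of reach is approached as far as the arm can. A call is refused whole if a number of a shift passes 0.05 or a number of a turn 8.59, either way. A call with a gripper value outside its range is refused whole. "claw" is the closure in counts, from 0 (fully open) to 255 (shut), set as the call begins (left out, the last holds). The fingers move at their own pace and stop on an object; the grip force is fixed at half the most. Time passes only in rows, so rows that do not move let the fingers close. It gives the time, the measured TCP pose, the force and the opening at its end, in the units of the state.
- bot.get_obs(): the state, without advancing time (a new reading comes with each control period).
- vision.capture(name): name is "scene" or "top"; returns a dict with "img" (400x640x3 uint8, red, green, blue), "camera_matrix" (3x3 intrinsics, pixels), "dist_coeffs" ([k1, k2, p1, p2, k3] as OpenCV has them; the pictures are not rectified), "world_to_cam" (4x4, takes a point from world to camera coordinates). Camera axes: x right, y down, z forward; pixel columns grow to the right and rows downward; lengths in mm; the calibration is good to about 2 mm. A picture is of the moment at which its call begins. There is no depth.
- job.close_job(): hands the job in, once; it reports no verdict.
Trained networks look in a picture, given as the dict that the camera call returned (one of the last four; its "shot" number tells which), for a name from the list of things; names that differ only in an ending like _2 or _b are one class to them, and where a whole thing is asked for, a point or a joint stands for the part that bears it (a point fixed in the world has none). Each returns a list of dicts, best first, with "confidence" (0 to 1); they miss things now and then, are a little off and sometimes report something else, mostly with a low value. They report only what shows in the picture. A call takes as long as a camera call. They do not tell look-alikes from the thing itself.
- vision.find_in(picture, name): "xyz" ([x, y, z] in mm, in the coordinates of the camera as it stood for that picture, good to about 4 mm: the middle of the surface that is visible of it).
- vision.regions_of(picture, name): "mask" (400x640 bool, what is visible of it).
The state is a dict: "time": time; "joint_positions": joint angles; "dq": joint speeds; "tau": joint torques, N m; "tool_pos": TCP position; "tcp_rot": TCP orientation; "contact_force": force on the tool from outside, world axes, zero at the start; "moment": the same for the moment, N m; "grip_width": finger opening in mm.
Only numpy, scipy, OpenCV 4.12 (cv2) and the standard library are available. Lean on these libraries where they do the work, as an engineer would, in place of code of your own. Each camera call takes 0.05 s, during which the arm holds its last target. There are 200 camera calls.

### The job

On the filling stand, push the white carrier board along its rails with your fingertips until you feel it drop into the locating notches and sit flat, which brings its bottle under the funnel, then move the hand away. Only push it: do not lift the carrier, do not touch or topple the bottle standing on it, and leave the spare bottle, the jar and the beaker where they are.

Things in the scene. Friction and masses are not known exactly. Their poses are not given: they have to be found in the camera images.
- stand: Fixed metal filling stand, 130 mm wide, its x from -220 to 250 mm; origin on the table on its centre line, x along the rails to the funnel post, z up. Two rails, tops 30 mm above the table, end at x = 190 mm; fences 42 mm high beside them, outer faces 109 mm apart. 30 mm long notches cut the rails at x = 130 (outer halves) and x = -10 (inner halves). Nothing overhangs the tail end.
- carrier: Loose white board 200 x 90 x 12 mm, about 0.5 kg; origin mid-underside, x along the rails like the stand's, z up. On its tail (x -100 to -20 mm) a solid block 30 mm high. Four 8 mm feet ride the rails: underside 38 mm above the table at the start, 30 mm once dropped flat on the rails. Starts 90 to 150 mm short of home, slides easily (1 to 3 N); once dropped, the notch walls stop it.
- push_face (a point): Centre of the carrier's upright tail end face, 42 mm high (board and block together) and 86 mm wide; the point is 21 mm above the carrier's underside. Pushing here along the carrier's +x slides it towards the notches. Axes as the carrier's.
- seat (a point): Point on the stand where the carrier's origin lies when it is home: stand x = 60, y = 0, 30 mm above the table; axes as the stand's. The feet have 3 mm play either way along the rails.
- bottle: White plastic bottle, 44 mm in diameter and 130 mm high, standing loose in the carrier's collar (3 mm play, collar 16 mm high), 155 mm ahead of the push face; origin at the centre of its base, z up.
- funnel_tip (a point): Lower end of the white funnel, 195 mm above the table, at stand x = 115 mm: over the bottle's place when the carrier is home. The funnel is 80 mm wide, its rim 270 mm above the table, held by a square steel post 240 mm high at stand x = 225 mm. It clears the bottle's top all along the slide.
- spare_bottle: Bystander: a second white bottle like the first, 44 mm in diameter, 130 mm high, standing on the table on the far side of the rails; origin at the centre of its base.
- jar: Bystander: white jar 66 mm in diameter, 70 mm high, standing on the table on the far side of the rails; origin at the centre of its base.
- beaker: Bystander: open glass beaker 72 mm in diameter, 85 mm high, standing on the table on the robot's side of the rails; origin at the centre of its base.
There are look-alikes about, which are no part of the job. What is shaped like the carrier but orange or purple is not meant.

How it is judged:
By the outcome, as a careful person would: the job done as asked, in the order asked, and still so for the second after the job is handed in, with the robot touching nothing.
It also fails if it takes over 32 s, if anything falls off the work surface, if the arm or the gripper's body presses on something with over 40 N, if the wrist force passes 120 N, or if a joint passes its speed limit or range.

## Working session

There is one attempt and no reset: what is moved stays moved. The work goes in short steps, Python scripts to look and compute and a tool call to move; the robot and the scene stay as the last step left them, time stands still between calls to the robot, and variables do not carry over. Pictures are saved under pics/ and viewed, about 8 in all and at most 12, crops included, and the job is handed in when it is done.

Besides the shell and the picture viewer there is one more tool, called after "Emit:" by a JSON object that holds its "name" and its "arguments", one argument or row to a line. arm_command: Moves the arm, as the interface text tells. Its arguments: {"type":"object","properties":{"deltas":{"type":"array","items":{"type":"array","items":{"type":"number"}}},"claw":{"type":"number"}},"required":["deltas"]}

```bash
mkdir -p pics
cat > h.py <<'E'
import numpy as np, cv2
from plant import bot, vision, job
def snap(n,f=None):
    p=vision.capture(n)
    if f: cv2.imwrite('pics/'+f,p['img'][:,:,::-1])
    return p
def c2w(p,x): return (np.linalg.inv(p['world_to_cam'])@np.r_[x,1])[:3]
def proj(p,X):
    T=p['world_to_cam']; return cv2.projectPoints(np.float64(X).reshape(-1,3),cv2.Rodrigues(T[:3,:3])[0],T[:3,3],p['camera_matrix'],np.float64(p['dist_coeffs']))[0].reshape(-1,2)
def pix2w(p,uv,z):
    T=p['world_to_cam'];R=T[:3,:3];t=T[:3,3]
    q=cv2.undistortPoints(np.float64(uv).reshape(-1,1,2),p['camera_matrix'],np.float64(p['dist_coeffs'])).reshape(-1,2)
    C=-R.T@t; d=np.c_[q,np.ones(len(q))]@R
    return C+d*((z-C[2])/d[:,2])[:,None]
E
python3 - <<'E'
from h import *
np.set_printoptions(precision=1,suppress=True)
print(bot.get_obs())
for c in('top','scene'):
    p=snap(c,c+'0.png')
    for n in('carrier','push_face','stand','bottle','funnel_tip','spare_bottle','jar','beaker'):
        for d in vision.find_in(p,n)[:4]:
            w=c2w(p,d['xyz']);print(c,n,round(d['confidence'],2),w,proj(p,w)[0])
E
```

```text
{'time': 0.0, 'joint_positions': array([ 1.1,  0.3,  1.5,  0. ,  1.3, -0.1]), 'dq': array([-0., -0.,  0., -0.,  0.,  0.]), 'tau': array([ -0. , -43.1, -24.4,   0.1,   0.1,  -0. ]), 'tool_pos': array([185.1, 490.9, 234. ]), 'tcp_rot': array([-1.6,  0. , -0.4]), 'contact_force': array([ 0.5, -0.5, -0.5]), 'moment': array([ 0. ,  0.1, -0. ]), 'grip_width': 92.13931700594566}
top carrier 0.93 [ 292.1 -191.1   20.2] [400.  288.7]
top carrier 0.73 [526.3 -54.5  55. ] [348.4 199.5]
top carrier 0.66 [ 775.8 -132.5   19. ] [374.5 110.5]
top push_face 0.67 [527.8 -55.2  52.6] [348.5 199. ]
top push_face 0.65 [ 294.8 -193.4   25.9] [401.3 287.9]
top push_face 0.59 [ 770.9 -133.7   20.9] [375.1 112.1]
top stand 0.96 [528.6 118.4  33.3] [282.8 199.7]
top bottle 0.66 [526.5   9.8 145.6] [324.9 195.8]
top funnel_tip 0.91 [531.6 120.1  33. ] [282.1 198.6]
top spare_bottle 0.54 [688.7  46.4  91. ] [309.6 135.5]
top jar 0.76 [714.3 153.9  71.5] [268.5 127.7]
top beaker 0.78 [410.7 166.1  13.5] [265.2 244.4]
scene carrier 0.97 [ 781.5 -132.8   21.6] [206.9 236.1]
scene carrier 0.94 [544.9 -64.6  61.3] [290.5 206.4]
scene carrier 0.79 [ 289.9 -181.5   18.5] [339.  163.5]
scene carrier 0.47 [557.  148.1  29. ] [330.1 263.6]
scene push_face 0.84 [547.1 -62.4  57.1] [290.3 208.2]
scene push_face 0.77 [ 782.9 -133.5   26.5] [206.1 235. ]
scene push_face 0.57 [ 291.5 -185.3   23.1] [338. 162.]
scene stand 0.95 [553.6 147.3  29.9] [330.9 262.7]
scene bottle 0.79 [541.1  23.9 124.4] [308.3 208.1]
scene funnel_tip 0.86 [559.2 148.5  30.9] [329.4 263.6]
scene spare_bottle 0.84 [702.   55.5  73.2] [263.2 254.4]
scene jar 0.66 [726.9 173.4  63.2] [278.9 292.1]
scene beaker 0.8 [407.2 169.2  55.4] [380.3 237.7]
scene beaker 0.65 [550.1 -63.   57.8] [289.3 208.4]
```

View pics/top0.png

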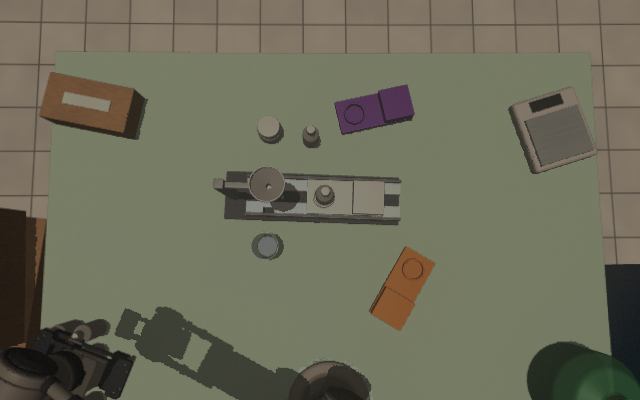

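View pics/scene0.png

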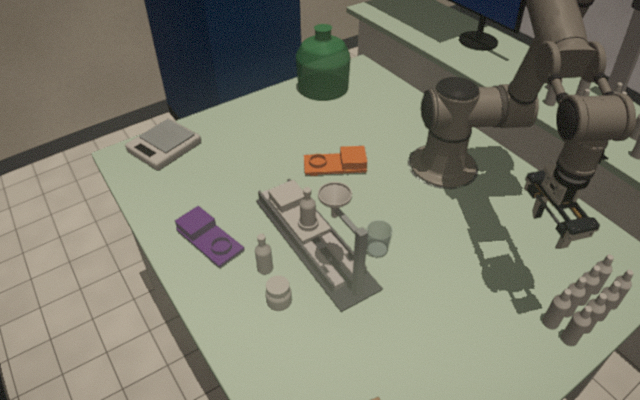

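Three carrier-shaped boards show up in the top picture: white at (345,198) on the stand's rails, purple at (374,110) and orange at (403,288). The white one on the rails is the one meant. The stand runs left to its post at (219,184), which is world +y. The beaker is at (266,245), the jar at (268,128) and the spare bottle at (310,135). I'll confirm with an enlarged crop.

Run:
```python
from h import *
p=snap('top'); 
cv2.imwrite('pics/crop1.png',cv2.resize(p['img'][160:235,210:410,::-1],None,fx=4,fy=4,interpolation=cv2.INTER_CUBIC))
s=snap('scene')
np.set_printoptions(precision=1,suppress=True)
for q,n in((p,'top'),(s,'scene')):
    for k in('carrier','stand'):
        for d in vision.regions_of(q,k)[:3]:
            m=d['mask'];ys,xs=np.nonzero(m);print(n,k,d['confidence'],m.sum(),xs.min(),xs.max(),ys.min(),ys.max(),cv2.boxPoints(cv2.minAreaRect(np.c_[xs,ys].astype(np.float32))).tolist())
```

```text
top carrier 0.88 2741 368 433 247 330 [[366.433349609375, 312.4709777832031], [405.06939697265625, 245.16944885253906], [437.77301025390625, 263.9437561035156], [399.136962890625, 331.24530029296875]]
top carrier 0.74 2594 305 386 178 217 [[304.6151123046875, 215.27870178222656], [305.7017822265625, 177.78846740722656], [386.17041015625, 180.1208953857422], [385.083740234375, 217.6111297607422]]
top carrier 0.65 2586 335 413 85 134 [[332.5595397949219, 101.17528533935547], [407.0146179199219, 83.20337677001953], [415.3517150878906, 117.7426986694336], [340.8966369628906, 135.714599609375]]
top stand 0.58 5910 214 400 166 224 [[212.61288452148438, 217.7589874267578], [214.64773559570312, 163.8357696533203], [401.8151550292969, 170.89869689941406], [399.7803039550781, 224.82191467285156]]
scene carrier 0.91 1651 268 331 180 242 [[263.75762939453125, 193.5996551513672], [291.04669189453125, 173.49192810058594], [332.3428955078125, 229.5368194580078], [305.0538330078125, 249.64454650878906]]
scene carrier 0.73 1437 304 367 147 176 [[302.6138000488281, 150.36553955078125], [365.8414001464844, 145.0965576171875], [368.0621032714844, 171.74484252929688], [304.8345031738281, 177.01382446289062]]
scene carrier 0.72 2015 175 243 207 266 [[172.0000457763672, 224.00001525878906], [195.5000457763672, 200.50001525878906], [244.0000457763672, 249.00001525878906], [220.5000457763672, 272.5]]
scene stand 0.67 5666 257 382 183 310 [[252.08921813964844, 197.31600952148438], [317.475830078125, 147.01858520507812], [410.30108642578125, 267.6914367675781], [344.91448974609375, 317.9888610839844]]
```

View pics/crop1.png

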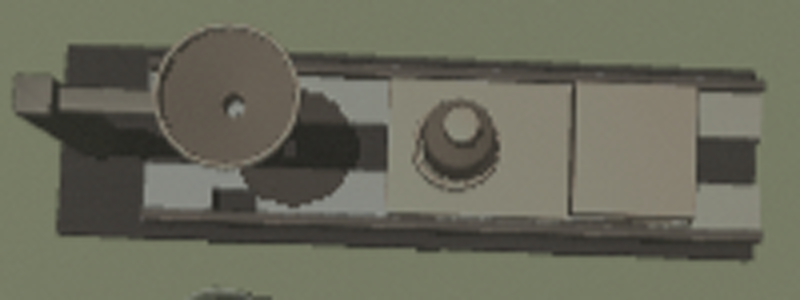

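Run:
```python
from h import *
np.set_printoptions(precision=1,suppress=True)
p=snap('top')
f=lambda uv,z: pix2w(p,np.float64(uv)/4+[210,160]-0.375,z)
b=f([(68,45),(58,233),(752,258),(755,72)],6);print('base',b)
print('lengths',[np.linalg.norm(b[i]-b[(i+1)%4]) for i in range(4)])
k=f([(573,83),(570,214),(693,217),(696,88)],80);print('block',k)
print('fence tail',f([(765,86),(761,240)],42)); print('rail far end',f([(143,210)],30))
print('funnel', f([(229,97)],270),'bottle top',f([(463,126)],168))
d=(b[0]+b[1]-b[2]-b[3])[:2]; d/=np.linalg.norm(d); print('yaw base',np.degrees(np.arctan2(d[1],d[0])))
e=(k[0]+k[1]-k[2]-k[3])[:2]; print('yaw block',np.degrees(np.arctan2(e[1],e[0])),np.linalg.norm(e)/2)
tail=(b[2]+b[3])[:2]/2; face=(k[2]+k[3])[:2]/2
o=tail+220*d; print('origin',o,'alt',(b[0]+b[1])[:2]/2-250*d)
n=np.array([-d[1],d[0]]);print('face in stand',(face-o)@d,(face-o)@n,'face w',face,'final face w',o-40*d)
print(bot.get_obs()['tcp_rot'])
for nm,c in(('beaker',(410,168)),('jar',(718,162)),('spare',(693,50))): print(nm,(np.array(c)-o)@d,(np.array(c)-o)@n)
```

```text
base [[ 610.9  272.8    6. ]
 [ 482.7  277.7    6. ]
 [ 463.5 -191.5    6. ]
 [ 591.  -196.6    6. ]]
lengths [np.float64(128.2443615093256), np.float64(469.606614486655), np.float64(127.57198512363351), np.float64(469.8433397711344)]
block [[ 573.4  -64.7   80. ]
 [ 488.7  -61.7   80. ]
 [ 486.4 -140.6   80. ]
 [ 569.8 -144.2   80. ]]
fence tail [[ 576.3 -196.2   42. ]
 [ 473.6 -191.1   42. ]]
rail far end [[496.2 217.6  30. ]]
funnel [[539.6 139.3 270. ]] bottle top [[535.3   9.4 168. ]]
yaw base 87.61005943159391
yaw block 87.90741604669753 79.23645525922583
origin [536.4  25.7] alt [536.4  25.5]
face in stand -168.31773392276278 1.2454053302271122 face w [ 528.1 -142.4] final face w [534.7 -14.2]
[-1.6 -0.  -0.4]
beaker 136.857489801989 132.22427803257713
jar 143.70638176240647 -175.75801476834758
spare 30.76129715673048 -155.45018712931412
```

White carrier confirmed in the crop: block right edge at (696,88)–(693,215), bottle in its collar at (463,126). The face is at about (528,-142), the stand yaw is 87.6°, and about 128 mm is left to go. Next I work out the approach rows.

```bash
cat >> h.py <<'E'
def rows(target,yaw,n,ntw,pos=None,y0=None):
    o=bot.get_obs(); P=np.array(o['tool_pos']) if pos is None else np.array(pos,float)
    y=o['tcp_rot'][2] if y0 is None else y0
    tw=round(np.degrees((y-yaw))/ntw,1)
    for i in range(n):
        s=(np.array(target)-P)/(n-i); c,w=np.cos(y),np.sin(y)
        r=np.round([(c*s[0]+w*s[1])/1e3,-s[2]/1e3,(-w*s[0]+c*s[1])/1e3],3); t=tw if i<ntw else 0
        print([*r.tolist(),t],end=', ' if (i+1)%5 else '\n')
        x,yy,z=r*1e3; P=P+[c*x-w*z,w*x+c*z,-yy]; y-=np.radians(t)
    print(P,np.degrees(y))
E
python3 - <<'E'
from h import *
o=bot.get_obs();print(o['tcp_rot'],o['tool_pos'])
rows([527,-205,234],np.radians(-92.4),18,10)
E
```

```text
[-1.57065330e+00 -3.39372940e-05 -3.60819006e-01] [185.33766047 491.22262445 234.76616325]
[0.031, 0.0, -0.029, np.float64(7.2)], [0.035, 0.0, -0.025, np.float64(7.2)], [0.038, 0.0, -0.021, np.float64(7.2)], [0.04, 0.0, -0.016, np.float64(7.2)], [0.042, 0.0, -0.011, np.float64(7.2)]
[0.043, 0.0, -0.005, np.float64(7.2)], [0.043, 0.0, -0.0, np.float64(7.2)], [0.043, 0.0, 0.005, np.float64(7.2)], [0.042, 0.0, 0.011, np.float64(7.2)], [0.04, 0.0, 0.016, np.float64(7.2)]
[0.038, 0.0, 0.021, 0], [0.038, 0.0, 0.021, 0], [0.038, 0.0, 0.021, 0], [0.038, 0.0, 0.021, 0], [0.037, 0.0, 0.02, 0]
[0.038, 0.0, 0.021, 0], [0.037, 0.0, 0.02, 0], [0.038, 0.001, 0.021, 0], [ 527.35889246 -205.40746237  233.76616325] -92.67340623849839
```

Emit:
{"name": "arm_command", "arguments": {
  "deltas": [
    [0.031,0,-0.029,7.2],
    [0.035,0,-0.025,7.2],
    [0.038,0,-0.021,7.2],
    [0.04,0,-0.016,7.2],
    [0.042,0,-0.011,7.2]
  ],
  "claw": 172
}}

```text
time: 1.75
tool_pos: [280.6, 296.4, 234.9]
tcp_rot: [-1.57, -0.0, -0.994]
contact_force: [0.2, -0.1, -0.0]
grip_width: 56.3
```

Emit:
{"name": "arm_command", "arguments": {
  "deltas": [
    [0.043,0,-0.005,7.2],
    [0.043,0,0,7.2],
    [0.043,0,0.005,7.2],
    [0.042,0,0.011,7.2],
    [0.04,0,0.016,7.2]
  ]
}}

```text
time: 2.25
tool_pos: [376.1, 102.3, 235.0]
tcp_rot: [-1.57, 0.0, -1.623]
contact_force: [1.2, 0.4, -0.6]
grip_width: 30.1
```

Emit:
{"name": "arm_command", "arguments": {
  "deltas": [
    [0.038,0,0.021,0],
    [0.038,0,0.021,0],
    [0.038,0,0.021,0],
    [0.038,0,0.021,0],
    [0.037,0,0.02,0]
  ]
}}

```text
time: 2.75
tool_pos: [471.3, -91.6, 234.8]
tcp_rot: [-1.57, 0.0, -1.618]
contact_force: [1.6, 0.6, 0.8]
grip_width: 30.2
```

Emit:
{"name": "arm_command", "arguments": {
  "deltas": [
    [0.038,0,0.021,0],
    [0.037,0,0.02,0],
    [0.038,0,0.021,0],
    [0,0,0,0]
  ]
}}

```text
time: 3.15
tool_pos: [528.6, -209.9, 233.7]
tcp_rot: [-1.57, -0.001, -1.621]
contact_force: [0.3, 0.7, 0.4]
grip_width: 29.7
```

Run:
```python
from h import *
o=bot.get_obs();print(o['tcp_rot'],o['tool_pos'],o['joint_positions'],o['contact_force'],o['grip_width'])
p=snap('scene');s=2
t=snap('top')
a=cv2.resize(p['img'][120:320,200:400],None,fx=2,fy=2);b=cv2.resize(t['img'][120:320,210:410],None,fx=2,fy=2)
cv2.imwrite('pics/c2.png',np.hstack([a,b])[:,:,::-1])
rows([527,-205,58],np.radians(-92.4),5,1)
```

```text
[-1.57026701e+00 -1.40636718e-03 -1.62134657e+00] [ 528.64529045 -209.92352547  233.72911703] [-5.12163396e-01  4.22868993e-01  1.40279536e+00 -1.05788386e-03
  1.31482814e+00 -4.61346249e-01] [0.26729679 0.65383464 0.44328986] 29.749944709943207
[-0.0, 0.035, -0.0, np.float64(-0.4)], [-0.0, 0.035, -0.0, 0], [-0.0, 0.035, -0.0, 0], [-0.0, 0.035, -0.0, 0], [-0.001, 0.036, -0.0, 0]
[ 527.16274168 -204.8441904    57.98089355] -92.36014787942105
```

View pics/c2.png

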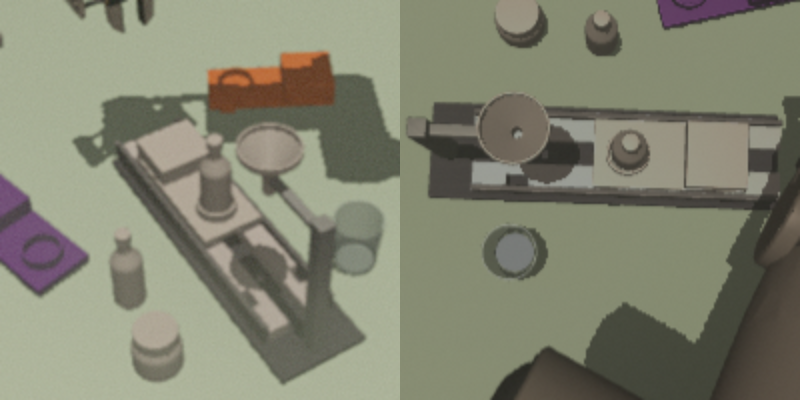

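The arm is behind the tail at stand x≈-235. The carrier, bottle and bystanders are undisturbed: in the right half the block is at (717,155) and the bottle at (630,150). Descending now.

Emit:
{"name": "arm_command", "arguments": {
  "deltas": [
    [0,0.035,0,0],
    [0,0.035,0,0],
    [0,0.035,0,0],
    [0,0.035,0,0],
    [0,0.03,0,0]
  ]
}}

```text
time: 3.75
tool_pos: [526.6, -203.5, 63.6]
tcp_rot: [-1.572, 0.001, -1.616]
contact_force: [0.3, 0.6, 0.2]
grip_width: 29.9
```

Emit:
{"name": "arm_command", "arguments": {
  "deltas": [
    [0,0.006,0,0],
    [-0.01,0,0,0],
    [-0.01,0,0,0],
    [0,0,0,0]
  ]
}}

```text
time: 4.15
tool_pos: [529.2, -183.9, 60.6]
tcp_rot: [-1.568, -0.001, -1.616]
contact_force: [-0.4, -0.1, -0.2]
grip_width: 29.8
```

Emit:
{"name": "arm_command", "arguments": {
  "deltas": [
    [-0.008,0.002,0,0],
    [-0.007,0,0,0],
    [-0.005,0,0,0],
    [-0.003,0,0,0],
    [-0.003,0,0,0]
  ]
}}

```text
time: 4.65
tool_pos: [529.6, -159.2, 56.7]
tcp_rot: [-1.571, -0.0, -1.617]
contact_force: [0.5, -0.0, 0.4]
grip_width: 29.8
```

Emit:
{"name": "arm_command", "arguments": {
  "deltas": [
    [-0.003,0,0,0],
    [-0.003,0,0,0],
    [-0.003,0,0,0],
    [-0.003,0,0,0],
    [-0.003,0,0,0]
  ]
}}

```text
time: 5.15
tool_pos: [530.2, -144.4, 56.7]
tcp_rot: [-1.571, -0.0, -1.618]
contact_force: [0.5, -1.2, -1.4]
grip_width: 30.1
```

Emit:
{"name": "arm_command", "arguments": {
  "deltas": [
    [-0.003,0,0,0],
    [-0.003,0,0,0],
    [-0.004,0,0,0],
    [-0.004,0,0,0],
    [-0.004,0,0,0]
  ]
}}

```text
time: 5.65
tool_pos: [531.0, -126.1, 56.7]
tcp_rot: [-1.571, 0.0, -1.617]
contact_force: [0.2, -2.1, -1.0]
grip_width: 30.2
```

Emit:
{"name": "arm_command", "arguments": {
  "deltas": [
    [-0.004,0,0,0],
    [-0.004,0,0,0],
    [-0.004,0,0,0],
    [-0.004,0,0,0],
    [-0.004,0,0,0]
  ]
}}

```text
time: 6.15
tool_pos: [532.0, -106.1, 56.7]
tcp_rot: [-1.571, 0.0, -1.617]
contact_force: [-0.2, -0.5, -0.2]
grip_width: 29.9
```

Emit:
{"name": "arm_command", "arguments": {
  "deltas": [
    [-0.004,0,0,0],
    [-0.004,0,0,0],
    [-0.004,0,0,0],
    [-0.004,0,0,0],
    [-0.004,0,0,0]
  ]
}}

```text
time: 6.65
tool_pos: [532.9, -86.2, 56.7]
tcp_rot: [-1.571, 0.0, -1.617]
contact_force: [0.7, -1.1, -0.8]
grip_width: 30.3
```

Run:
```python
from h import *
p=snap('scene');t=snap('top')
a=cv2.resize(p['img'][120:320,200:400],None,fx=2,fy=2);b=cv2.resize(t['img'][120:320,210:410],None,fx=2,fy=2)
cv2.imwrite('pics/c3.png',np.hstack([a,b])[:,:,::-1])
```

```text
(no output)
```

View pics/c3.png

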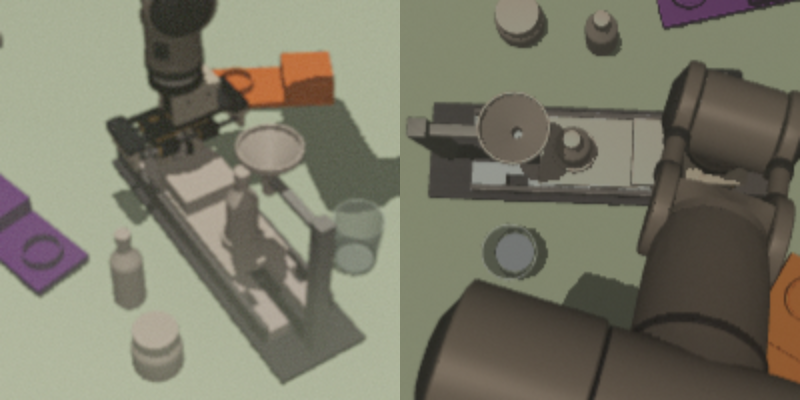

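The carrier is sliding straight with the bottle upright: bottle at (575,148) and board seam at (632,150) in the right half. The hand is well clear of bottle and funnel, so I continue.

Emit:
{"name": "arm_command", "arguments": {
  "deltas": [
    [-0.004,0,0,0],
    [-0.004,0,0,0],
    [-0.004,0,0,0],
    [-0.004,0,0,0],
    [-0.004,0,0,0]
  ]
}}

```text
time: 7.25
tool_pos: [533.9, -66.2, 56.8]
tcp_rot: [-1.571, 0.0, -1.617]
contact_force: [0.3, -2.0, 0.1]
grip_width: 29.4
```

Emit:
{"name": "arm_command", "arguments": {
  "deltas": [
    [-0.004,0,0,0],
    [-0.004,0,0,0],
    [-0.004,0,0,0],
    [-0.003,0,0,0],
    [-0.003,0,0,0]
  ]
}}

```text
time: 7.75
tool_pos: [534.7, -48.3, 56.7]
tcp_rot: [-1.571, 0.0, -1.617]
contact_force: [-0.3, -2.1, 0.8]
grip_width: 30.0
```

Emit:
{"name": "arm_command", "arguments": {
  "deltas": [
    [-0.002,0,0,0],
    [-0.002,0,0,0],
    [-0.002,0,0,0],
    [-0.002,0,0,0]
  ]
}}

```text
time: 8.15
tool_pos: [535.1, -40.5, 56.7]
tcp_rot: [-1.571, 0.0, -1.618]
contact_force: [-0.4, -1.8, 1.0]
grip_width: 29.6
```

Emit:
{"name": "arm_command", "arguments": {
  "deltas": [
    [-0.002,0,0,0],
    [-0.002,0,0,0],
    [-0.002,0,0,0],
    [-0.002,0,0,0]
  ]
}}

```text
time: 8.55
tool_pos: [535.4, -32.4, 56.7]
tcp_rot: [-1.571, 0.0, -1.618]
contact_force: [-0.1, -1.4, -0.8]
grip_width: 30.1
```

Emit:
{"name": "arm_command", "arguments": {
  "deltas": [
    [-0.002,0,0,0],
    [-0.001,0,0,0],
    [-0.001,0,0,0]
  ]
}}

```text
time: 8.85
tool_pos: [535.5, -28.4, 56.6]
tcp_rot: [-1.571, 0.0, -1.617]
contact_force: [0.6, -0.2, -0.1]
grip_width: 29.7
```

Emit:
{"name": "arm_command", "arguments": {
  "deltas": [
    [-0.002,0,0,0],
    [-0.001,0,0,0],
    [-0.001,0,0,0]
  ]
}}

```text
time: 9.15
tool_pos: [535.8, -24.5, 56.6]
tcp_rot: [-1.571, 0.0, -1.617]
contact_force: [0.3, -1.2, -0.9]
grip_width: 29.8
```

Emit:
{"name": "arm_command", "arguments": {
  "deltas": [
    [-0.001,0,0,0],
    [-0.001,0,0,0]
  ]
}}

```text
time: 9.35
tool_pos: [535.9, -22.5, 56.7]
tcp_rot: [-1.571, 0.0, -1.617]
contact_force: [0.5, -0.5, -0.7]
grip_width: 29.7
```

Emit:
{"name": "arm_command", "arguments": {
  "deltas": [
    [-0.001,0,0,0],
    [-0.001,0,0,0]
  ]
}}

```text
time: 9.55
tool_pos: [536.3, -22.2, 56.8]
tcp_rot: [-1.57, -0.003, -1.616]
contact_force: [0.1, -13.5, -0.7]
grip_width: 30.0
```

Run:
```python
from h import *
print(bot.get_obs()['contact_force'],bot.get_obs()['tool_pos'])
p=snap('scene');t=snap('top')
a=cv2.resize(p['img'][150:300,230:380],None,fx=2.66,fy=2.66);b=cv2.resize(t['img'][150:300,210:360],None,fx=2.66,fy=2.66)
cv2.imwrite('pics/c4.png',np.hstack([a,b])[:,:,::-1])
```

```text
[  0.08706709 -13.53715913  -0.72964348] [536.3390816  -22.1604465   56.83226796]
```

View pics/c4.png

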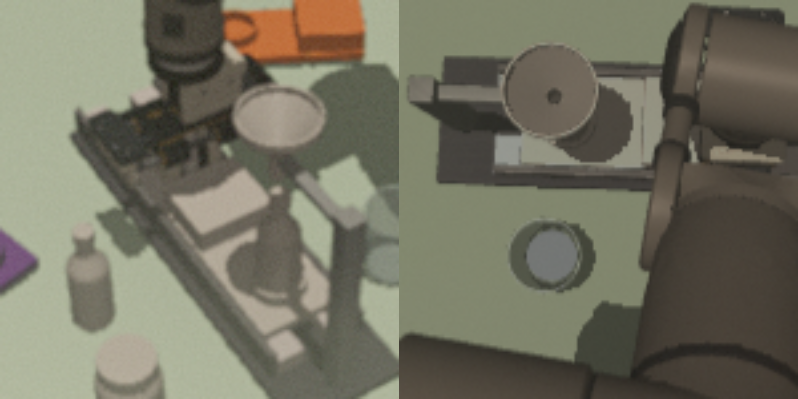

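The force rose sharply to 13.5 N at the expected home position, so the notch walls are holding it. The bottle is upright under the funnel at about (280,240) in the left half. I back straight off, then rise.

Emit:
{"name": "arm_command", "arguments": {
  "deltas": [
    [0.002,0,0,0],
    [0.004,0,0,0],
    [0.01,0,0,0],
    [0.02,0,0,0],
    [0.03,0,0,0]
  ]
}}

```text
time: 10.15
tool_pos: [532.8, -86.5, 56.7]
tcp_rot: [-1.571, 0.001, -1.616]
contact_force: [0.3, -0.3, -0.6]
grip_width: 29.9
```

Emit:
{"name": "arm_command", "arguments": {
  "deltas": [
    [0.04,0,0,0],
    [0.04,0,0,0],
    [0.03,0,0,0],
    [0.02,-0.02,0,0],
    [0.01,-0.035,0,0]
  ]
}}

```text
time: 10.65
tool_pos: [524.4, -228.1, 110.0]
tcp_rot: [-1.575, 0.003, -1.62]
contact_force: [1.3, 0.7, 0.2]
grip_width: 29.9
```

Emit:
{"name": "arm_command", "arguments": {
  "deltas": [
    [0,-0.035,0,0],
    [0,-0.035,0,0],
    [0,-0.03,0,0],
    [0,-0.02,0,0],
    [0,0,0,0]
  ]
}}

```text
time: 11.15
tool_pos: [527.4, -227.4, 234.9]
tcp_rot: [-1.565, -0.003, -1.618]
contact_force: [-0.2, -0.2, -0.6]
grip_width: 29.9
```

Run:
```python
from h import *
np.set_printoptions(precision=1,suppress=True)
print(bot.get_obs()['contact_force'],bot.get_obs()['tool_pos'])
p=snap('scene');t=snap('top')
o=np.array([536.4,25.6]);a=np.radians(87.6);d=np.array([np.cos(a),np.sin(a)]);n=np.array([-d[1],d[0]])
W=lambda x,y,z:[*(o+x*d+y*n),z]
def draw(q,x0,y0,s,dz):
    im=cv2.resize(q['img'][y0:y0+150,x0:x0+150],None,fx=s,fy=s,interpolation=cv2.INTER_CUBIC).copy()
    if dz is None: return im
    for z,xs in((72,(-40,40)),):
        uv=(proj(q,[W(x,y,z+dz) for x,y in((-40,-43),(40,-43),(40,43),(-40,43))])-[x0,y0]+.5)*s
        cv2.polylines(im,[uv.astype(int)],True,(255,0,0) if dz else (0,255,0),1)
    return im
A=lambda dz:np.hstack([draw(p,230,150,2.66,dz),draw(t,210,150,2.66,dz)])
cv2.imwrite('pics/c5.png',A(None)[:,:,::-1])
for nm in('jar','spare_bottle','beaker','bottle','carrier'):
    for q in(t,p):
        print(nm,[(c2w(q,x['xyz']),round(x['confidence'],2)) for x in vision.find_in(q,nm)[:3]])
```

```text
[-0.2 -0.2 -0.6] [ 527.4 -227.4  234.9]
jar [(array([713.7, 151. ,  69.5]), 0.84)]
jar [(array([729.2, 174.8,  63.1]), 0.74)]
spare_bottle [(array([688.8,  47.4,  88.2]), 0.52)]
spare_bottle [(array([702.5,  55. ,  73.4]), 0.94)]
beaker [(array([408.2, 168. ,   9. ]), 0.58)]
beaker [(array([408.4, 169.4,  58.2]), 0.98), (array([726.7, 171.3,  61.9]), 0.41)]
bottle [(array([524.3, 135.2,  87.6]), 0.38), (array([526.7,  65.8,  75.5]), 0.37)]
bottle [(array([548.8, 158.8, 117.2]), 0.6), (array([551. ,  71. ,  52.6]), 0.38)]
carrier [(array([526.6,  68.3,  75.8]), 0.93), (array([529.4,   5.7,  31.4]), 0.69), (array([ 774.7, -131.3,   15.8]), 0.64)]
carrier [(array([ 289.5, -181.7,   19.8]), 0.96), (array([547.9,  68.2,  54.8]), 0.81), (array([ 781.5, -133.2,   25.2]), 0.67)]
```

View pics/c5.png

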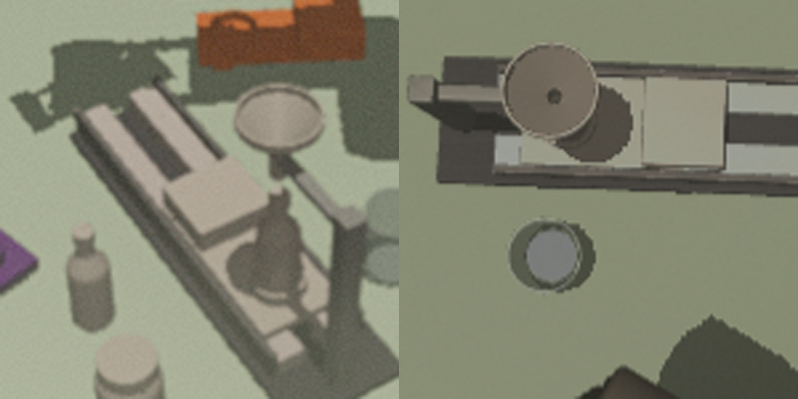

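Run:
```python
from h import *
np.set_printoptions(precision=1,suppress=True)
p=snap('scene');t=snap('top')
T=np.float64([(727,80),(725,168),(640,164),(643,78)]);T[:,0]-=399
uv=T/2.66+[210,150]-.3
for z in(72,80):
    w=pix2w(t,uv,z); print(z,w,'\n scene crop px',(proj(p,w)-[230,150]+.3)*2.66)
for nm,q,x0,y0,w,h in(('a',p,268,195,75,75),('b',t,240,160,100,75)):
    pass
a=cv2.resize(p['img'][185:255,280:350],(500,500),interpolation=cv2.INTER_CUBIC)
cv2.imwrite('pics/c6.png',a[:,:,::-1])
```

```text
72 [[576.2 -13.8  72. ]
 [490.2 -11.1  72. ]
 [494.5  71.1  72. ]
 [578.4  68.1  72. ]] 
 scene crop px [[161.5 184. ]
 [232.2 152.2]
 [274.1 200.5]
 [203.3 233.5]]
80 [[575.1 -13.4  80. ]
 [489.6 -10.7  80. ]
 [493.9  71.   80. ]
 [577.3  67.9  80. ]] 
 scene crop px [[162.3 178.3]
 [232.8 146.7]
 [274.5 194.7]
 [204.  227.5]]
```

View pics/c6.png

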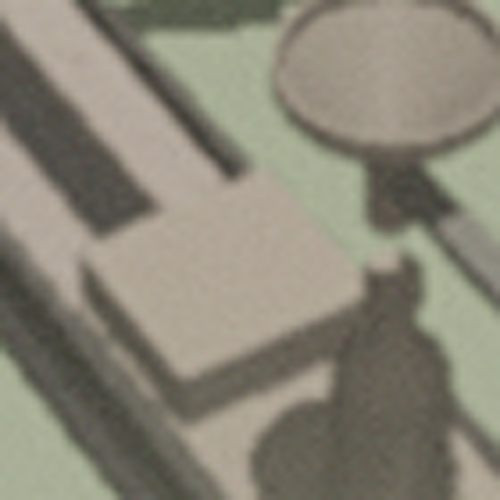

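The block's top corners in the scene crop are (88,262), (182,382), (365,295) and (265,170). They match the 72 mm top height at both tail and front, not the undropped 80 mm, so the carrier sits flat. The bottle is upright under the funnel and the hand is clear.

```bash
python3 -c "
from h import *
print(bot.get_obs()['time']); print(job.close_job())"
```

```text
11.85
the job is handed in; nothing more can be done
None
```

I pushed the white carrier about 128 mm along its rails by its tail face, until it dropped into the notches. I then backed the hand straight off, raised it clear and handed the job in at 11.85 s.

**Push:** the push took about 1–2 N all the way. It rose sharply to 13.5 N at the expected home position, when the notch walls stopped the carrier.

**Last checks:**
- **Flat:** all four corners of the block match a top height of 72 mm (dropped), not 80 mm (undropped). The left corner fits 72 mm least well, but it errs on the low side.
- **Position:** the tail face is about 2 mm past nominal home, within the 3 mm play.
- **Bottle:** it stands upright in its collar under the funnel, by the pictures. The trained network found it only with low confidence (0.6 at best, with wrong positions), so I relied on the pictures.
- **Bystanders:** the jar, beaker and spare bottle are where they were, within measurement error.
- **Hand:** it was about 210 mm behind the carrier's tail and raised, with no contact force.

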